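Food box through the guide posts to the hand-over stop

ROBOT

A 6-joint arm with a two-finger parallel gripper is mounted at the origin on the work surface. World frame = base frame: x ahead of the robot, y to its left, z up, the work surface at z = 0. Lengths are in m, angles in rad, forces in N, time in s.
With the tool pointing down it reaches from about 0.375 to 0.975 m from the base axis. Payload 3.8 kg.
Tool frame: the origin (TCP) lies where the fingers leave the gripper's body, on its centre line; the fingertips stand 73 mm ahead of it and the grasp point (between the pads) lies 54 mm ahead of it; z points along the fingers, y is the line along which they close (so a half turn about z gives the same grasp; the last joint's range is limited). The gripper opens to 85 mm and grips with 20 to 120 N. Pads are 22 mm wide; open, the fingers measure 114 mm over their backs; the gripper's body (76 mm by 85 mm) begins 54 mm behind the grasp point. The pads swing forward as they close: fully open they stand 13 mm farther back than shut.
Start: joints at [1.269, 0.264, 1.604, -0, 1.274, -0.037], TCP at [0.177, 0.651, 0.304] pointing down, gripper open.
Joint ranges: [-2.63, 2.63], [-0.94, 2.18], [0.31, 2.57], [-1.31, 4.45], [0, 2.66], [-2.55, 2.55]. Speed limits (rad/s): [2.57, 2.57, 3.14, 3.14, 3.14, 3.14].

INTERFACE

Orientations are given as a rotation vector (axis times angle).
In Python, from workcell import read_state, viewer, bot gives the robot as it stands.
- The arm moves only by the tool jog_arm, never from a script. Its argument "increments" is a list that holds one entry, the list of rows, each a list of 7 numbers: the shift along the tool's x, y, z in units of 30 mm (1.0 is 30 mm), then the turn, a rotation vector about the tool's x, y, z in units of 6 degrees (1.0 is 6 degrees), then the opening, from -1 (shut) to 1 (fully open). A call has exactly 5 rows; each row shifts and turns the commanded pose from where the row before left it, along the tool's axes as they then stand; what a row does not reach is not made up. A row lasts 1/12 s, in which the tool goes at most 41.7 mm and 7.16 degrees, less where a joint would pass 70% of its speed; a pose out of reach is approached as far as the arm can. A call is refused whole if a number of a shift passes 1 or a number of a turn 1, either way. A call with a gripper value outside its range is refused whole. The fingers move at their own pace and stop on an object; "force" is the grip in N (left out, the last holds). Time passes only in rows, so rows that do not move let the fingers close, or fill a call up. It gives the time, the measured TCP pose, the force, the opening and the grip force at its end, in the units of the state.
- read_state(): the state, without advancing time (a new reading comes with each control period).
- viewer.read_camera(name): name is "side" or "top" or "wrist"; returns (picture, depth): 480x640x3 uint8, blue, green, red; 480x640 float32, m along the optical axis (not along the pixel's ray), 0 where there is no reading.
- viewer.camera_params(name): a dict with "fx", "fy", "cx", "cy" (pixels), "R" (3x3) and "t" (3): a world point X has camera coordinates R X + t; the wrist camera has in their place "hand_eye" (4x4, takes a point from camera to tool coordinates, whose origin is the TCP and whose axes are the flange's). Camera axes: x right, y down, z forward; pixel columns grow to the right and rows downward; lengths in m; the calibration is good to about 2 mm. A picture is of the moment at which its call begins: read the wrist's pose just before it. camera_params takes no time and is no camera call.
- bot.finish_job(): hands the job in; it is judged then, once.
The state is a dict: "time": time; "q": joint angles; "joint_vel": joint speeds; "joint_torque": joint torques, N m; "tool_pos": TCP position; "tcp_rot": TCP orientation; "wrist_force": force on the tool from outside, world axes, zero at the start; "torque": the same for the moment, N m; "width": opening from 0.0 (shut) to 1.0 (fully open); "grip_force": force on a finger pad.
Only numpy, scipy, OpenCV 4.12 (cv2) and the standard library are available. Lean on these libraries where they do the work, as an engineer would, in place of code of your own. Each camera call takes 0.05 s, during which the arm holds its last target. There are 200 camera calls.

TASK

Push the white food box across the counter and through the narrow gap between the two guide posts until it rests squarely against the stop bar, then press the call bell's plunger down so that it rings, and let go of it. The box is only to be pushed along the counter, never lifted or tipped, the bell must not ring before the box is home, and everything else stays where it stands.

Things in the scene. Friction and masses are not known exactly. Their poses are not given: they have to be found in the camera images.
- tub: the food box: closed white box with a flat grey-rimmed lid, rounded corners and upright sides: 100 mm along its own x, 92 mm along its own y, 44 mm high; about 0.3 to 0.6 kg. Origin: centre of its underside, z up. At the start its x axis points within half a radian of the bay's x and it stands 130 to 200 mm before the gap
- bay: hand-over bay, fixed: two round black guide posts (40 mm diameter, 47 mm high) and beyond them a low dark steel stop bar. Origin: on the counter half-way between the posts; x points through the gap to the bar, z up. Post centres at y = +-70 mm: the gap is 100 mm wide. The bar's near face is at x = 150 mm; bar 130 mm wide, 12 mm thick, 30 mm high, with a 4 mm high foot behind it. Bare counter between
- bell_top (a point): centre of the top of the bell's plunger, 64 mm above the counter when at rest. The call bell is a steel dome on a black foot (82 mm diameter), fixed to the counter, with a flat round plunger (28 mm diameter) on top
- bell_plunger (a joint): how far the bell's plunger is pushed down: 0 at rest, 0.006 m fully down; it springs back; fully down takes about 5 N; the bell rings from 0.004 m
- ramekin: bystander: white ceramic bowl, 80 mm across, 40 mm high. Origin: centre of its underside
- spice_jar: bystander: small amber glass jar with a round cap, 46 mm across, 88 mm high. Origin: centre of its underside
- herb_jar: bystander: small clear glass jar with a round cap, 46 mm across, 80 mm high. Origin: centre of its underside
- pepper_mill: bystander: turned dark wooden pepper mill, 52 mm across, 125 mm high. Origin: centre of its underside
- tin: bystander: food can with a paper label, 72 mm across, 80 mm high. Origin: centre of its underside
- spatula: bystander: spatula with a wooden handle lying flat, 260 mm long. Origin: on its axis near its middle
- mug: bystander: blue mug, 76 mm across without its handle, 85 mm high. Origin: centre of its underside
Things that resemble listed ones, but are neither listed nor needed, are in the scene too. What is shaped like the part that bears bell_top but pink is not meant. Leave any brown look-alike of the tub alone.

How it is judged:
By the outcome, as a careful person would: the job done as asked, in the order asked, and still so for the second after the job is handed in, with the robot touching nothing.
It also fails if it takes over 64 s, if anything falls off the work surface, if the arm or the gripper's body presses on something with over 40 N, if the wrist force passes 120 N, or if a joint passes its speed limit or range.

## Working session

There is one attempt and no reset: what is moved stays moved. The work goes in short steps, Python scripts to look and compute and a tool call to move; the robot and the scene stay as the last step left them, time stands still between calls to the robot, and variables do not carry over. Pictures are saved under pics/ and viewed, at most 10 in all, crops included, and the job is handed in when it is done.

Besides the shell and the picture viewer there is one more tool, called after "Request:" in YAML: its name, and indented under it one key for each argument. jog_arm: Moves the arm, as the interface text tells. Its arguments: {"type":"object","properties":{"increments":{"type":"array","items":{"type":"array","items":{"type":"array","items":{"type":"number"}}}},"force":{"type":"number"}},"required":["increments"]}

```bash
mkdir -p pics; ls; python3 - <<'E'
from workcell import read_state, viewer, bot
import cv2,numpy as np
for n in ("top","side"):
    p,d=viewer.read_camera(n); cv2.imwrite(f"pics/{n}0.png",p); np.savez(f"pics/{n}0.npz",p=p,d=d)
    c=viewer.camera_params(n); print(n,c)
s=read_state(); print(s)
E
```

```text
pics
top {'fx': 611.9164548627778, 'fy': 611.9164548627778, 'cx': 321.83031980954536, 'cy': 240.9043062575071, 'R': array([[ 0.02298837, -0.99945598,  0.02364915],
       [-0.99397154, -0.02538599, -0.10665893],
       [ 0.10720126, -0.02105466, -0.99401438]]), 't': array([-0.04219597,  0.53054466,  1.6453928 ])}
side {'fx': 553.1886300004753, 'fy': 553.1886300004753, 'cx': 323.6584146313675, 'cy': 227.5791134339379, 'R': array([[ 0.76075851, -0.64881168, -0.01702648],
       [-0.34738441, -0.38488266, -0.85509614],
       [ 0.54824317,  0.6564364 , -0.51818982]]), 't': array([-0.40028575,  0.24208798,  1.15370203])}
{'time': 0.1, 'q': array([ 1.26911875e+00,  2.64699727e-01,  1.60523057e+00,  8.48422466e-06,
        1.27369620e+00, -3.69229601e-02]), 'joint_vel': array([ 0.00122839, -0.00143444, -0.00428167,  0.00089618, -0.00189431,
        0.00085628]), 'joint_torque': array([-2.06367558e-04, -5.16717911e+01, -3.68587518e+01, -1.33680073e-04,
        6.46358239e-03, -2.19690911e-06]), 'tool_pos': array([0.17649279, 0.65099256, 0.30267531]), 'tcp_rot': array([-0.41461942, -3.11375689,  0.00314658]), 'wrist_force': array([ 0.63764165, -0.08233916,  0.12361126]), 'torque': array([-0.03517766, -0.02963187, -0.04719991]), 'grip_force': 0.0, 'width': 1.0003395694060582}
```

View pics/top0.png

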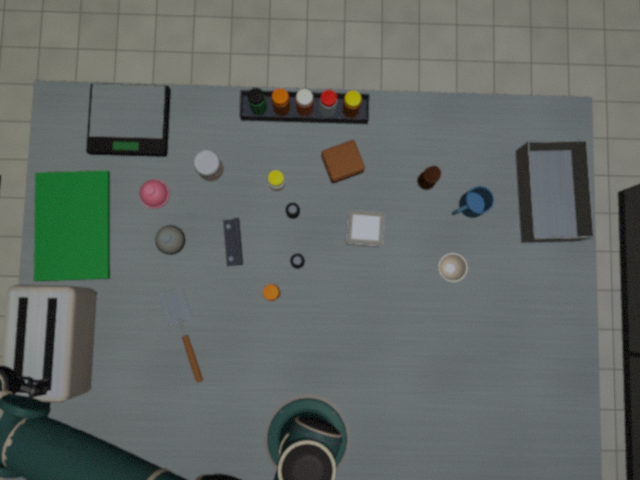

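View pics/side0.png

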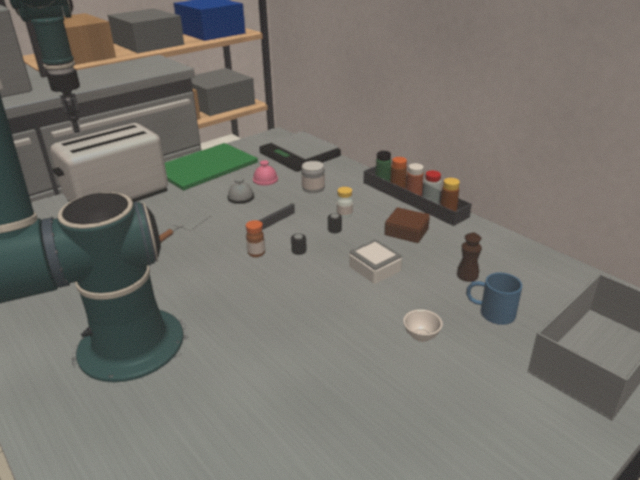

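The top view shows the tub at about (365,229), the black posts at (293,210) and (297,261), the bar at (233,242) and the steel bell at (170,239). The pink decoy is at (154,193), and the jars are at (276,179) and (271,292). The side view shows the same layout: tub (375,260), posts (335,223) and (299,243), bell (240,190).

```bash
cat > h.py <<'E'
import cv2,numpy as np
from workcell import read_state, viewer, bot
C={n:viewer.camera_params(n) for n in("top","side")}
def ray(n,uv):
    c=C[n]; uv=np.atleast_2d(np.asarray(uv,float))
    d=np.c_[(uv[:,0]-c["cx"])/c["fx"],(uv[:,1]-c["cy"])/c["fy"],np.ones(len(uv))]
    return -c["R"].T@c["t"], d@c["R"]
def plane(n,uv,z):
    o,d=ray(n,uv); return o+d*((z-o[2])/d[:,2])[:,None]
def depthpts(n,uv,dep):
    o,d=ray(n,uv); return o+d*np.asarray(dep)[:,None]
def tri(a,b):
    o1,d1=ray("top",a);o2,d2=ray("side",b);d1=d1[0];d2=d2[0]
    s=np.linalg.lstsq(np.c_[d1,-d2],o2-o1,rcond=None)[0]
    p,q=o1+s[0]*d1,o2+s[1]*d2; return (p+q)/2,np.linalg.norm(p-q)
def proj(n,X):
    c=C[n];x=c["R"]@X+c["t"];return np.array([c["fx"]*x[0]/x[2]+c["cx"],c["fy"]*x[1]/x[2]+c["cy"]])
E
python3 - <<'E'
from h import *
I={n:np.load(f"pics/{n}0.npz") for n in C}
# height map from top depth
vv,uu=np.mgrid[0:480,0:640]
P=depthpts("top",np.c_[uu.ravel(),vv.ravel()],I["top"]["d"].ravel()).reshape(480,640,3)
np.save("pics/P.npy",P)
def rep(name,box,zlo):
    x0,y0,x1,y1=box; p=P[y0:y1,x0:x1].reshape(-1,3); q=p[p[:,2]>zlo]
    r=cv2.minAreaRect((q[:,:2]*1000).astype(np.float32))
    print(name,len(q),"mean",q.mean(0).round(4),"zmax",np.percentile(q[:,2],[5,50,95]).round(4),"rect",np.round(r[0],1),np.round(r[1],1),round(r[2],1))
rep("counter",(320,280,420,320),-1)
rep("tub",(335,200,395,260),.03)
rep("postR",(280,198,305,220),.035)
rep("postL",(285,250,310,272),.035)
rep("bar",(215,210,250,275),.018)
rep("bell",(150,220,190,260),.02)
rep("plunger",(150,220,190,260),.058)
for n,b in dict(herb=(262,165,290,192),spice=(260,280,285,305),tin=(190,145,225,185),ramekin=(432,247,475,290),spat=(180,330,210,385),blade=(160,285,190,335),mill=(415,160,445,195),brown=(315,135,370,185)).items(): rep(n,b,.012 if n in('spat','blade') else .025)
m=cv2.resize(I["top"]["p"][190:290,140:400],None,fx=3,fy=3,interpolation=cv2.INTER_CUBIC)
s=cv2.resize(I["side"]["p"][160:310,200:430],None,fx=3,fy=3,interpolation=cv2.INTER_CUBIC)
o=np.zeros((300+0,780,3),np.uint8);o[:]=m;cv2.imwrite("pics/c1.png",o);cv2.imwrite("pics/c2.png",s)
E
```

```text
counter 4000 mean [ 0.3751 -0.1642  0.0098] zmax [-0.0065  0.      0.007 ] rect [ 375.1 -149.3] [107.8 311.4] 1.4
tub 1226 mean [ 0.5679 -0.1431  0.0597] zmax [0.0355 0.044  0.0514] rect [ 477.4 -107.7] [118.  317.2] 68.2
postR 164 mean [0.6141 0.0547 0.0545] zmax [0.0382 0.0444 0.0513] rect [495.6  23.6] [286.9  38.5] 14.6
postL 169 mean [0.4767 0.0382 0.0445] zmax [0.0388 0.0443 0.0513] rect [476.5  38.2] [38.1 35.3] 1.1
bar 241 mean [0.5181 0.1901 0.1189] zmax [0.0216 0.0293 1.6931] rect [449.5 136.4] [316.7  76.7] 39.6
bell 569 mean [0.5242 0.3823 0.0577] zmax [0.024  0.0386 0.0653] rect [433.3 223.1] [458.   72.5] 60.5
plunger 85 mean [0.5161 0.3626 0.1788] zmax [0.0597 0.0637 1.6931] rect [440.9 205.2] [436.4  26.1] 64.8
herb 274 mean [0.6851 0.0984 0.0937] zmax [0.0353 0.0778 0.0855] rect [531.2  66.6] [375.7  45.1] 11.9
spice 247 mean [0.3874 0.1006 0.1074] zmax [0.051  0.0868 0.0933] rect [376.5  63.7] [124.8  44.8] 72.8
tin 656 mean [0.7226 0.2808 0.0878] zmax [0.0398 0.0778 0.0859] rect [565.8 143.9] [504.   71.3] 40.9
ramekin 261 mean [ 0.4685 -0.3848  0.0614] zmax [0.0262 0.0369 0.0448] rect [ 433.3 -204.9] [ 77.6 445.2] 11.2
spat 312 mean [0.2094 0.3094 0.0397] zmax [0.0128 0.0178 0.0256] rect [246.  164.1] [142.2 353.2] 11.9
blade 32 mean [0.318  0.2665 0.4341] zmax [0.0122 0.0142 1.6931] rect [312.4 197.4] [378.8  96.6] 87.4
mill 365 mean [ 0.7011 -0.3063  0.1166] zmax [0.0289 0.0922 0.1234] rect [ 547.9 -153.8] [ 46.9 503.5] 45.5
brown 1213 mean [ 0.7531 -0.0799  0.053 ] zmax [0.0339 0.0439 0.051 ] rect [582.6 -69.9] [122.3 469.9] 86.4
```

View pics/c1.png

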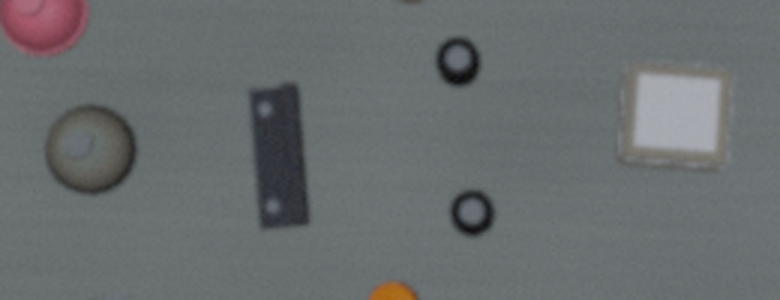

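View pics/c2.png

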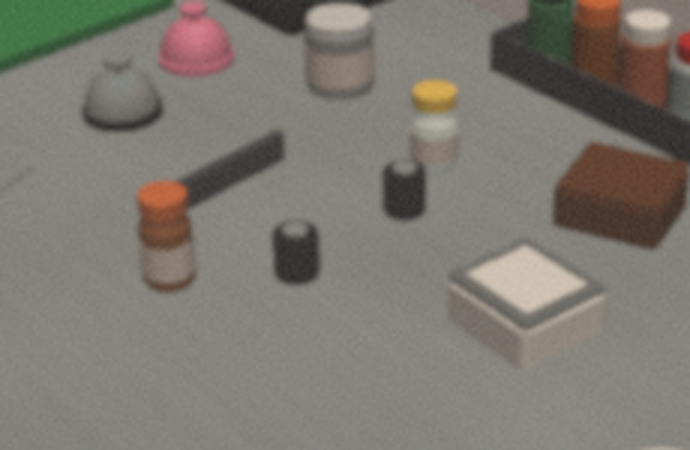

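The crops show grey cap discs on the posts at c1 (458,57) and (472,212). The bar is at (280,155), the plunger cap at about (80,145), and the tub's white lid panel is at (677,113) with sharp edges.

```bash
cat > meas.py <<'E'
from h import *
def blob(n,p,box,cond,k=None):
    x0,y0,x1,y1=box; S=8
    c=cv2.resize(p[y0:y1,x0:x1],None,fx=S,fy=S,interpolation=cv2.INTER_CUBIC)
    m=cond(c.astype(int)).astype(np.uint8)
    cs,_=cv2.findContours(m,cv2.RETR_EXTERNAL,cv2.CHAIN_APPROX_NONE)
    ct=max(cs,key=cv2.contourArea)[:,0].astype(float)
    return (ct+.5)/S-.5+[x0,y0]
def cen(c):
    m=cv2.moments(c.astype(np.float32)); return np.array([m["m10"],m["m01"]])/m["m00"]
def tub(p,box):
    c=blob("top",p,box,lambda c:c.min(2)>(c.min(2).max()+115)//2)
    X=plane("top",c,.044)[:,:2]*1000
    return cv2.minAreaRect(X.astype(np.float32)),cen(c)
E
python3 - <<'E'
from meas import *
t=np.load("pics/top0.npz")["p"];s=np.load("pics/side0.npz")["p"]
P=np.load("pics/P.npy")
r,c=tub(t,(340,205,390,255));print("tub lid",r,c)
cs=cen(blob("side",s,(340,235,410,285),lambda c:c.min(2)>185));print("tub tri",tri(c,cs),cs)
for nm,b,b2 in(("R",(282,198,304,222),(324,210,346,236)),("L",(286,249,308,273),(288,230,310,258))):
    dk=blob("top",t,b,lambda c:c.max(2)<75);h=cv2.convexHull(dk.astype(np.float32))
    # grey cap: bright inside hull
    x0,y0,x1,y1=b;S=8;g=cv2.resize(t[y0:y1,x0:x1],None,fx=S,fy=S,interpolation=cv2.INTER_CUBIC).max(2)
    mk=np.zeros(g.shape,np.uint8);cv2.fillPoly(mk,[(((dk-[x0,y0]+.5)*S)-.5).round().astype(int)],1)
    mk=((g>95)&(mk>0)).astype(np.uint8);M=cv2.moments(mk,True);cap=np.array([M["m10"],M["m01"]])/M["m00"];cap=(cap+.5)/S-.5+[x0,y0]
    hc=cen(h[:,0]);print("post",nm,"cap",cap,plane("top",cap,.047)[0],"hull",hc,cv2.minEnclosingCircle(h),plane("top",hc,.0235)[0])
    hs=cen(blob("side",s,b2,lambda c:c.max(2)<75));print("   tri hull centres",tri(hc,hs))
    x0,y0,x1,y1=b;q=P[y0:y1,x0:x1].reshape(-1,3);q=q[(q[:,2]>.035)&(q[:,2]<.2)];print("   depth",q.mean(0),cv2.minAreaRect((q[:,:2]*1000).astype(np.float32)))
for nm,b,lo,hi in(("tub",(335,200,395,260),.036,.2),("bar",(215,210,250,275),.02,.2),("bell",(150,220,190,260),.015,.2),("plunger",(150,220,190,260),.056,.2),("herb",(262,165,290,192),.06,.2),("spice",(260,280,285,305),.06,.2)):
    x0,y0,x1,y1=b;q=P[y0:y1,x0:x1].reshape(-1,3);q=q[(q[:,2]>lo)&(q[:,2]<hi)];print(nm,len(q),q.mean(0).round(4),cv2.minAreaRect((q[:,:2]*1000).astype(np.float32)))
q=blob("top",t,(150,220,190,260),lambda c:(c.max(2)<110))
bar=blob("top",t,(215,210,252,275),lambda c:c.max(2)<85);print("bar dark rect z0.015",cv2.minAreaRect((plane("top",bar,.015)[:,:2]*1000).astype(np.float32)))
print("bar corners px",cv2.boxPoints(cv2.minAreaRect(bar.astype(np.float32))))
E
```

```text
tub lid ((570.42578125, -146.4906463623047), (75.88285827636719, 67.7614974975586), 86.58943939208984) [365.22566481 227.20554891]Traceback (most recent call last):
  File "<stdin>", line 5, in <module>
  File "meas.py", line 7, in blob
    ct=max(cs,key=cv2.contourArea)[:,0].astype(float)
       ~~~^^^^^^^^^^^^^^^^^^^^^^^^
ValueError: max() iterable argument is empty
```

```bash
cat > m1.py <<'E'
from meas import *
t=np.load("pics/top0.npz")["p"];s=np.load("pics/side0.npz")["p"]
P=np.load("pics/P.npy")
r,c=tub(t,(340,205,390,255))
print("side tub bright",s[235:285,340:410].min(2).max(), s[255,375])
cs=cen(blob("side",s,(340,235,410,285),lambda c:c.min(2)>(c.min(2).max()+125)//2));print("tub tri",tri(c,cs),cs)
for nm,b,b2 in(("R",(282,198,304,222),(324,210,346,236)),("L",(286,249,308,273),(288,230,310,258))):
    dk=blob("top",t,b,lambda c:c.max(2)<75);h=cv2.convexHull(dk.astype(np.float32))
    hc=cen(h[:,0]);print("post",nm,"hull",hc,cv2.minEnclosingCircle(h),plane("top",hc,.0235)[0])
    hs=cen(blob("side",s,b2,lambda c:c.max(2)<75));print("   tri hull centres",tri(hc,hs))
    x0,y0,x1,y1=b;q=P[y0:y1,x0:x1].reshape(-1,3);q=q[(q[:,2]>.035)&(q[:,2]<.2)];print("   depth",q.mean(0),cv2.minAreaRect((q[:,:2]*1000).astype(np.float32)))
for nm,b,lo,hi in(("tub",(335,200,395,260),.036,.2),("bar",(215,210,250,275),.02,.2),("bell",(150,220,190,260),.015,.2),("plunger",(150,220,190,260),.056,.2),("herb",(262,165,290,192),.06,.2),("spice",(260,280,285,305),.06,.2)):
    x0,y0,x1,y1=b;q=P[y0:y1,x0:x1].reshape(-1,3);q=q[(q[:,2]>lo)&(q[:,2]<hi)];print(nm,len(q),q.mean(0).round(4),cv2.minAreaRect((q[:,:2]*1000).astype(np.float32)))
bar=blob("top",t,(215,210,252,275),lambda c:c.max(2)<85);print("bar dark rect z0.015",cv2.minAreaRect((plane("top",bar,.015)[:,:2]*1000).astype(np.float32)))
print("bar corners px",cv2.boxPoints(cv2.minAreaRect(bar.astype(np.float32))))
E
python3 m1.py
```

```text
side tub bright 184 [181 195 208]
tub tri (array([ 0.56919816, -0.14538669,  0.04622371]), np.float64(0.0020678865166212216)) [375.1212311 252.6192841]
post R hull [292.29753657 210.20784507] ((292.5, 210.1875), 8.084856033325195) [0.61499512 0.05393776 0.0235    ]
   tri hull centres (array([0.61428342, 0.05508678, 0.019282  ]), np.float64(0.003415395526813489))
   depth [0.61569544 0.05502387 0.04442633] ((615.4968872070312, 55.050838470458984), (37.39645004272461, 37.74945068359375), 28.88300895690918)
post L hull [297.04068632 260.58414452] ((297.1834716796875, 260.5698547363281), 7.601583003997803) [0.47618484 0.03707401 0.0235    ]
   tri hull centres (array([0.47518339, 0.03806543, 0.01923548]), np.float64(0.003202682522033231))
   depth [0.47674336 0.0382062  0.04454505] ((476.5284729003906, 38.238155364990234), (38.11355972290039, 35.264991760253906), 1.0714503526687622)
tub 1141 [ 0.5708 -0.1447  0.0442] ((570.943603515625, -145.03775024414062), (99.46692657470703, 92.53926849365234), 87.25735473632812)
bar 224 [0.5273 0.2007 0.0293] ((527.5432739257812, 200.8248291015625), (129.990966796875, 12.657735824584961), 6.755227088928223)
bell 590 [0.5259 0.3858 0.0392] ((527.4722290039062, 389.5836181640625), (73.32765197753906, 73.06353759765625), 81.62952423095703)
plunger 84 [0.5283 0.3899 0.0634] ((528.8832397460938, 390.64642333984375), (27.275253295898438, 24.993864059448242), 85.46700286865234)
herb 197 [0.6936 0.101  0.0792] ((693.6278686523438, 101.15017700195312), (41.37903594970703, 37.81740188598633), 1.8636945486068726)
spice 210 [0.3885 0.1037 0.0863] ((388.90643310546875, 103.70660400390625), (39.93210220336914, 40.975101470947266), 45.230743408203125)
bar dark rect z0.015 ((525.3959350585938, 215.091796875), (132.06393432617188, 45.69392776489258), 6.739720821380615)
bar corners px [[222.60126 218.28793]
 [239.23102 216.97302]
 [242.99371 264.5598 ]
 [226.36395 265.87473]]
```

```bash
cat > plan.py <<'E'
# plan.py x y z yawdeg rows grip res : rows from the measured pose to the target (tool down, tool x at yaw)
import sys,numpy as np
from scipy.spatial.transform import Rotation as Ro
from workcell import read_state
x,y,z,yaw,n,g,res=map(float,sys.argv[1:8]);n=int(n)
s=read_state();p0=np.array(s["tool_pos"]);R0=Ro.from_rotvec(s["tcp_rot"])
print("now",p0.round(4),"yaw",np.degrees(np.arctan2(*R0.as_matrix()[[1,0],0])).round(2),"z",R0.as_matrix()[:,2].round(3),"t",s["time"],"F",s["wrist_force"].round(1),"w",round(s["width"],2),"q",s["q"].round(2))
a=np.radians(yaw);Rt=Ro.from_matrix(np.c_[[np.cos(a),np.sin(a),0],[np.sin(a),-np.cos(a),0],[0,0,-1]])
rv=(R0.inv()*Rt).as_rotvec();p,R=p0.copy(),R0;rows=[]
for i in range(1,n+1):
    d=R.inv().apply(p0+(np.array([x,y,z])-p0)*i/n-p)/.03
    w=(R.inv()*R0*Ro.from_rotvec(rv*i/n)).as_rotvec()/np.radians(6)
    d=np.round(np.round(d/res)*res,2);w=np.round(np.round(w/res)*res,2)
    p=p+R.apply(d*.03);R=R*Ro.from_rotvec(w*np.radians(6));rows.append([*(d+0.),*(w+0.),g])
for i in range(0,n,5):print(str([[float(v) for v in r] for r in rows[i:i+5]]).replace(".0,",",").replace(".0]","]"))
print("end",p.round(4),"maxshift",np.abs(np.array(rows)[:,:6]).max())
E
python3 plan.py 0.5665 -0.231 0.27 87.2 40 0 0.02
```

```text
now [0.1765 0.651  0.3027] yaw 164.83 z [-0.001 -0.002 -1.   ] t 0.1 F [ 0.6 -0.1  0.1] w 1.0 q [ 1.27  0.26  1.61  0.    1.27 -0.04]
[[-0.5, -0.62, 0.02, 0, 0, 0.32, 0], [-0.54, -0.62, 0.04, 0, 0, 0.32, 0], [-0.54, -0.58, 0.02, 0, 0, 0.34, 0], [-0.56, -0.56, 0.04, 0, 0, 0.32, 0], [-0.6, -0.56, 0.02, 0, 0, 0.32, 0]]
[[-0.6, -0.52, 0.04, 0, 0, 0.32, 0], [-0.62, -0.52, 0.02, 0, 0, 0.32, 0], [-0.64, -0.48, 0.02, 0, 0, 0.32, 0], [-0.66, -0.48, 0.04, 0, 0, 0.34, 0], [-0.66, -0.44, 0.02, 0, 0, 0.32, 0]]
[[-0.68, -0.42, 0.04, 0, 0, 0.32, 0], [-0.7, -0.4, 0.02, 0, 0, 0.32, 0], [-0.72, -0.36, 0.02, 0, 0, 0.32, 0], [-0.72, -0.36, 0.04, 0, 0, 0.32, 0], [-0.74, -0.32, 0.02, 0, 0, 0.34, 0]]
[[-0.74, -0.3, 0.04, 0, 0, 0.32, 0], [-0.76, -0.28, 0.02, 0, 0, 0.32, 0], [-0.76, -0.24, 0.04, 0, 0, 0.32, 0], [-0.78, -0.22, 0.02, 0, 0, 0.32, 0], [-0.78, -0.2, 0.02, 0, 0, 0.32, 0]]
[[-0.78, -0.18, 0.04, 0, 0, 0.34, 0], [-0.78, -0.14, 0.02, 0, 0, 0.32, 0], [-0.8, -0.1, 0.04, 0, 0, 0.32, 0], [-0.8, -0.1, 0.02, 0, 0.02, 0.32, 0], [-0.8, -0.06, 0.02, 0, 0, 0.32, 0]]
[[-0.8, -0.04, 0.04, 0, 0, 0.32, 0], [-0.82, 0, 0.02, 0, 0, 0.34, 0], [-0.8, 0.02, 0.04, 0, 0, 0.32, 0], [-0.8, 0.04, 0.02, 0, 0, 0.32, 0], [-0.8, 0.08, 0.02, -0.02, 0, 0.32, 0]]
[[-0.8, 0.1, 0.04, 0, 0, 0.32, 0], [-0.78, 0.12, 0.02, 0, 0, 0.34, 0], [-0.8, 0.16, 0.02, 0, 0, 0.32, 0], [-0.78, 0.18, 0.04, 0, 0, 0.32, 0], [-0.78, 0.22, 0.02, 0, 0, 0.32, 0]]
[[-0.76, 0.22, 0.02, 0, 0, 0.32, 0], [-0.76, 0.26, 0.04, 0, 0, 0.32, 0], [-0.76, 0.3, 0.02, 0, 0, 0.34, 0], [-0.74, 0.3, 0.02, 0, 0, 0.32, 0], [-0.72, 0.34, 0.04, 0, 0, 0.32, 0]]
end [ 0.5664 -0.2309  0.2698] maxshift 0.82
```

Request:
jog_arm:
  increments:
    - [[-0.5,-0.6,0,0,0,0.32,0],[-0.54,-0.6,0,0,0,0.32,0],[-0.54,-0.6,0,0,0,0.32,0],[-0.56,-0.56,0,0,0,0.32,0],[-0.6,-0.56,0,0,0,0.32,0]]

```text
time: 0.52
tool_pos: [0.2259, 0.5405, 0.3031]
tcp_rot: [-0.676, -3.068, 0.002]
wrist_force: [0.2, -0.5, 1.3]
width: 0.498
grip_force: 0.0
```

Request:
jog_arm:
  increments:
    - [[-0.6,-0.52,0,0,0,0.32,0],[-0.62,-0.52,0,0,0,0.32,0],[-0.64,-0.48,0,0,0,0.32,0],[-0.66,-0.48,0,0,0,0.34,0],[-0.66,-0.44,0,0,0,0.32,0]]

```text
time: 0.93
tool_pos: [0.2746, 0.4302, 0.3033]
tcp_rot: [-0.934, -2.999, 0.002]
wrist_force: [0.4, -0.8, 0.4]
width: 0.5
grip_force: 0.0
```

Request:
jog_arm:
  increments:
    - [[-0.68,-0.42,0,0,0,0.32,0],[-0.7,-0.4,0,0,0,0.32,0],[-0.72,-0.36,0,0,0,0.32,0],[-0.72,-0.36,0,0,0,0.32,0],[-0.74,-0.32,0,0,0,0.34,0]]

```text
time: 1.35
tool_pos: [0.3237, 0.3202, 0.3034]
tcp_rot: [-1.184, -2.909, 0.001]
wrist_force: [0.4, 0.3, -0.6]
width: 0.502
grip_force: 0.0
```

Request:
jog_arm:
  increments:
    - [[-0.74,-0.3,0,0,0,0.32,0],[-0.76,-0.28,0,0,0,0.32,0],[-0.76,-0.24,0,0,0,0.32,0],[-0.78,-0.22,0,0,0,0.32,0],[-0.78,-0.2,0,0,0,0.32,0]]

```text
time: 1.77
tool_pos: [0.3727, 0.21, 0.3035]
tcp_rot: [-1.424, -2.8, 0.001]
wrist_force: [-0.5, 1.3, -0.2]
width: 0.501
grip_force: 0.0
```

Request:
jog_arm:
  increments:
    - [[-0.78,-0.18,0,0,0,0.32,0],[-0.78,-0.14,0,0,0,0.32,0],[-0.8,-0.1,0,0,0,0.32,0],[-0.8,-0.1,0,0,0,0.32,0],[-0.8,-0.06,0,0,0,0.32,0]]

```text
time: 2.18
tool_pos: [0.4216, 0.1002, 0.3035]
tcp_rot: [-1.653, -2.671, 0.001]
wrist_force: [0.4, 0.3, -0.2]
width: 0.501
grip_force: 0.0
```

Request:
jog_arm:
  increments:
    - [[-0.8,-0.04,0,0,0,0.32,0],[-0.8,0,0,0,0,0.32,0],[-0.8,0.02,0,0,0,0.32,0],[-0.8,0.04,0,0,0,0.32,0],[-0.8,0.08,0,0,0,0.32,0]]

```text
time: 2.6
tool_pos: [0.4708, -0.0094, 0.3034]
tcp_rot: [-1.871, -2.523, 0.001]
wrist_force: [0.4, -0.4, -0.3]
width: 0.499
grip_force: 0.0
```

Request:
jog_arm:
  increments:
    - [[-0.8,0.1,0,0,0,0.32,0],[-0.8,0.12,0,0,0,0.32,0],[-0.8,0.16,0,0,0,0.32,0],[-0.8,0.18,0,0,0,0.32,0],[-0.8,0.22,0,0,0,0.32,0]]

```text
time: 3.02
tool_pos: [0.5209, -0.121, 0.3033]
tcp_rot: [-2.075, -2.357, 0.001]
wrist_force: [-0.8, -0.0, 0.6]
width: 0.5
grip_force: 0.0
```

```bash
python3 plan.py 0.5665 -0.231 0.25 87.2 10 0 0.02
```

```text
now [ 0.5209 -0.121   0.3033] yaw 97.28 z [-0.001  0.    -1.   ] t 3.0167 F [-0.8 -0.   0.6] w 0.5 q [-0.27 -0.    1.9   0.    1.24 -0.4 ]
[[-0.38, 0.1, 0.18, 0, 0, 0.16, 0], [-0.38, 0.12, 0.18, 0, 0, 0.18, 0], [-0.38, 0.12, 0.18, 0, 0, 0.16, 0], [-0.38, 0.12, 0.18, 0, 0, 0.18, 0], [-0.38, 0.12, 0.16, 0, 0, 0.16, 0]]
[[-0.36, 0.14, 0.18, 0, 0, 0.16, 0], [-0.38, 0.16, 0.18, 0, 0, 0.18, 0], [-0.36, 0.14, 0.18, 0, 0, 0.16, 0], [-0.36, 0.16, 0.18, 0, 0, 0.18, 0], [-0.38, 0.16, 0.18, 0, 0, 0.16, 0]]
end [ 0.5664 -0.2313  0.2499] maxshift 0.38
```

Request:
jog_arm:
  increments:
    - [[-0.38,0.1,0.18,0,0,0.16,0],[-0.38,0.12,0.18,0,0,0.18,0],[-0.38,0.12,0.18,0,0,0.16,0],[-0.38,0.12,0.18,0,0,0.18,0],[-0.38,0.12,0.16,0,0,0.16,0]]

```text
time: 3.43
tool_pos: [0.5435, -0.1752, 0.2763]
tcp_rot: [-2.175, -2.265, 0.001]
wrist_force: [-0.3, 0.1, 0.2]
width: 0.502
grip_force: 0.0
```

Request:
jog_arm:
  increments:
    - [[-0.36,0.14,0.18,0,0,0.16,0],[-0.38,0.16,0.18,0,0,0.18,0],[-0.36,0.14,0.18,0,0,0.16,0],[-0.36,0.16,0.18,0,0,0.18,0],[-0.38,0.16,0.18,0,0,0.16,0]]

```text
time: 3.85
tool_pos: [0.5672, -0.2311, 0.2499]
tcp_rot: [-2.275, -2.167, -0.0]
wrist_force: [-0.6, 0.3, 0.4]
width: 0.5
grip_force: 0.0
```

Request:
jog_arm:
  increments:
    - [[0,0,0.6,0,0,0,0],[0,0,0.6,0,0,0,0],[0,0,0.6,0,0,0,0],[0,0,0.6,0,0,0,0],[0,0,0.6,0,0,0,0]]

```text
time: 4.27
tool_pos: [0.5669, -0.2308, 0.1594]
tcp_rot: [2.274, 2.167, 0.0]
wrist_force: [0.9, 0.2, -0.6]
width: 0.503
grip_force: 0.0
```

Request:
jog_arm:
  increments:
    - [[0,0,0.6,0,0,0,0],[0,0,0.6,0,0,0,0],[0,0,0.5,0,0,0,0],[0,0,0.4,0,0,0,0],[0,0,0.4,0,0,0,0]]

```text
time: 4.68
tool_pos: [0.5668, -0.2305, 0.0843]
tcp_rot: [-2.274, -2.168, 0.0]
wrist_force: [0.3, 0.3, 0.5]
width: 0.498
grip_force: 0.0
```

```bash
python3 - <<'E'
from h import *
p,d=viewer.read_camera("top");np.savez("pics/top1.npz",p=p,d=d)
w,_=viewer.read_camera("side")
cv2.imwrite("pics/s1.png",np.hstack([cv2.resize(p[180:290,290:450],None,fx=2.5,fy=2.5),cv2.resize(w[180:290+80,300:416],None,fx=275/190,fy=275/190)]))
vv,uu=np.mgrid[200:260,335:395]
P=depthpts("top",np.c_[uu.ravel(),vv.ravel()],d[200:260,335:395].ravel());q=P[(P[:,2]>.036)&(P[:,2]<.056)]
print(q.mean(0),cv2.minAreaRect((q[:,:2]*1000).astype(np.float32)))
E
python3 plan.py 0.5665 -0.231 0.083 87.1 5 0 0.02
```

```text
[ 0.57254017 -0.1417043   0.04415138] ((571.2890625, -144.84921264648438), (99.43872833251953, 92.19924926757812), 87.06291961669922)
now [ 0.5653 -0.2297  0.083 ] yaw 87.28 z [-0.004  0.002 -1.   ] t 4.7833 F [ 0.3 -0.3 -0.1] w 0.5 q [-0.43  0.37  1.92 -0.    0.86 -0.38]
[[0, 0, 0, 0, 0, 0, 0], [-0.02, 0.02, 0, -0.02, 0, 0.02, 0], [0, 0, 0, 0, 0, 0, 0], [-0.02, 0.02, 0, -0.02, -0.02, 0, 0], [0, 0, 0, 0, 0, 0.02, 0]]
end [ 0.5665 -0.231   0.083 ] maxshift 0.02
```

View pics/s1.png

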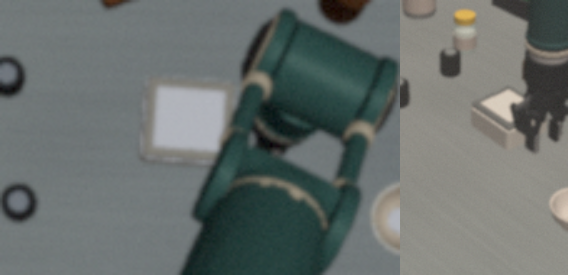

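The crop shows the fingers standing just behind the tub's rear face, with the tub unmoved at (185,120).

```bash
python3 plan.py 0.568 -0.208 0.083 87.1 5 0 0.02
```

```text
now [ 0.5653 -0.2297  0.083 ] yaw 87.28 z [-0.004  0.002 -1.   ] t 4.7833 F [ 0.3 -0.3 -0.1] w 0.5 q [-0.43  0.37  1.92 -0.    0.86 -0.38]
[[0.14, 0.02, 0, 0, 0, 0, 0], [0.16, 0, 0, -0.02, 0, 0.02, 0], [0.14, 0.02, 0, 0, 0, 0, 0], [0.14, 0, 0, -0.02, -0.02, 0, 0], [0.14, 0.02, 0, 0, 0, 0.02, 0]]
end [ 0.5682 -0.2082  0.083 ] maxshift 0.16
```

Request:
jog_arm:
  increments:
    - [[0.14,0.02,0,0,0,0,0],[0.16,0,0,0,0,0.02,0],[0.14,0.02,0,0,0,0,0],[0.14,0,0,0,0,0,0],[0.14,0.02,0,0,0,0,0]]

```text
time: 5.2
tool_pos: [0.5701, -0.2081, 0.0864]
tcp_rot: [2.274, 2.166, 0.001]
wrist_force: [0.5, 0.7, -0.6]
width: 0.506
grip_force: 0.0
```

```bash
python3 plan.py 0.5634 -0.100 0.083 96.85 20 0 0.02
```

```text
now [ 0.5701 -0.2081  0.0864] yaw 87.21 z [ 0.001 -0.001 -1.   ] t 5.2 F [ 0.5  0.7 -0.6] w 0.51 q [-0.39  0.35  1.93  0.    0.86 -0.34]
[[0.18, -0.02, 0, 0, 0, -0.08, 0], [0.18, -0.02, 0.02, 0, 0, -0.08, 0], [0.18, -0.02, 0, 0, 0, -0.08, 0], [0.18, -0.02, 0, 0, 0, -0.08, 0], [0.18, 0, 0, 0, 0, -0.08, 0]]
[[0.18, -0.02, 0.02, 0, 0, -0.08, 0], [0.18, 0, 0, 0, 0, -0.08, 0], [0.18, -0.02, 0, 0, 0, -0.08, 0], [0.18, 0, 0.02, 0, 0, -0.08, 0], [0.18, -0.02, 0, 0, 0, -0.08, 0]]
[[0.18, 0, 0, 0, 0, -0.08, 0], [0.18, 0, 0, 0, 0, -0.08, 0], [0.18, 0, 0.02, 0, 0, -0.08, 0], [0.18, 0, 0, 0, 0, -0.08, 0], [0.18, 0, 0, 0, 0, -0.08, 0]]
[[0.18, 0, 0, 0.02, 0, -0.08, 0], [0.18, 0, 0.02, 0, 0, -0.08, 0], [0.18, 0.02, 0, 0, 0, -0.08, 0], [0.18, 0, 0, 0, 0, -0.08, 0], [0.18, 0, 0.02, 0, 0, -0.08, 0]]
end [ 0.5632 -0.1002  0.0828] maxshift 0.18
```

Request:
jog_arm:
  increments:
    - [[0.18,-0.02,0.02,0,0,-0.08,0],[0.18,-0.02,0,0,0,-0.08,0],[0.18,-0.02,0,0,0,-0.08,0],[0.18,-0.02,0,0,0,-0.08,0],[0.18,0,0,0,0,-0.08,0]]

```text
time: 5.62
tool_pos: [0.5682, -0.1813, 0.0853]
tcp_rot: [2.228, 2.214, 0.0]
wrist_force: [0.3, -2.8, 2.9]
width: 0.503
grip_force: 1.7
```

Request:
jog_arm:
  increments:
    - [[0.18,-0.02,0,0,0,-0.08,0],[0.18,0,0,0,0,-0.08,0],[0.18,-0.02,0,0,0,-0.08,0],[0.18,0,0,0,0,-0.08,0],[0.18,-0.02,0,0,0,-0.08,0]]

```text
time: 6.03
tool_pos: [0.5659, -0.154, 0.0848]
tcp_rot: [2.182, 2.261, -0.0]
wrist_force: [1.0, -4.0, 2.9]
width: 0.498
grip_force: 1.7
```

Request:
jog_arm:
  increments:
    - [[0.18,0,0,0,0,-0.08,0],[0.18,0,0,0,0,-0.08,0],[0.18,0,0,0,0,-0.08,0],[0.18,0,0,0,0,-0.08,0],[0.18,0,0,0,0,-0.08,0]]

```text
time: 6.45
tool_pos: [0.5645, -0.127, 0.0848]
tcp_rot: [-2.134, -2.306, 0.0]
wrist_force: [1.4, -3.2, 3.4]
width: 0.5
grip_force: 1.7
```

```bash
cat > track.py <<'E'
from h import *
import sys
p,d=viewer.read_camera("top")
cv2.imwrite(f"pics/{sys.argv[1]}.png",cv2.resize(p[180:290,140:400],None,fx=3,fy=3))
np.savez("pics/last.npz",p=p,d=d)
x0,x1=int(sys.argv[2]),int(sys.argv[3])
vv,uu=np.mgrid[200:265,x0:x1]
P=depthpts("top",np.c_[uu.ravel(),vv.ravel()],d[200:265,x0:x1].ravel());col=p[200:265,x0:x1].reshape(-1,3).min(1)
def rect(k):
    q=P[k];r=cv2.minAreaRect((q[:,:2]*1000).astype(np.float32));return q
q=P[(P[:,2]>.036)&(P[:,2]<.054)]
m=np.zeros((400,600),np.uint8)
ij=((q[:,:2]-[.4,-.3])*1000).round().astype(int)
for i,j in ij: 
    if 0<=i<400 and 0<=j<600:m[i,j]=255
m=cv2.morphologyEx(m,cv2.MORPH_CLOSE,np.ones((7,7)));m=cv2.morphologyEx(m,cv2.MORPH_OPEN,np.ones((11,11)))
for c in cv2.findContours(m,cv2.RETR_EXTERNAL,cv2.CHAIN_APPROX_NONE)[0]:
    if cv2.contourArea(c)<2000:continue
    (j,i),sz,a=cv2.minAreaRect(c);X=np.array([i/1000+.4,j/1000-.3])
    a=-a; ang=(a+90)%90   # world angle mod 90
    mid=np.array([.546,.04665]);b=np.radians(96.85);rel=X-mid
    print("tub",X.round(4),"size",np.round(sz,1),"ang mod90",round(ang,2),"(want 6.85)","bay x",round(rel@[np.cos(b),np.sin(b)],4),"y",round(rel@[-np.sin(b),np.cos(b)],4))
# white panel
w=(col>150)&(P[:,2]>.03)&(P[:,2]<.06)
r=cv2.minAreaRect((P[w][:,:2]*1000).astype(np.float32));print("panel",r)
E
python3 track.py t2 320 395; python3 plan.py 0.5634 -0.100 0.083 96.85 5 0 0.02
```

```text
tub [ 0.5575 -0.0485] size [89. 51.] ang mod90 0.0 (want 6.85) bay x -0.0958 y -0.0001
panel ((555.9401245117188, -67.84507751464844), (67.09008026123047, 74.17338562011719), 3.182219982147217)
now [ 0.5642 -0.126   0.0846] yaw 94.46 z [-0.001  0.001 -1.   ] t 6.5 F [-0.5 -0.4  0.7] w 0.5 q [-0.26  0.31  1.99  0.    0.84 -0.34]
[[0.18, 0, 0.02, 0, 0, -0.08, 0], [0.16, 0.02, 0, 0, 0, -0.08, 0], [0.18, 0, 0.02, 0, 0, -0.08, 0], [0.18, 0.02, 0, 0, 0, -0.08, 0], [0.16, 0.02, 0.02, 0, -0.02, -0.08, 0]]
end [ 0.5636 -0.1002  0.0829] maxshift 0.18
```

View pics/t2.png

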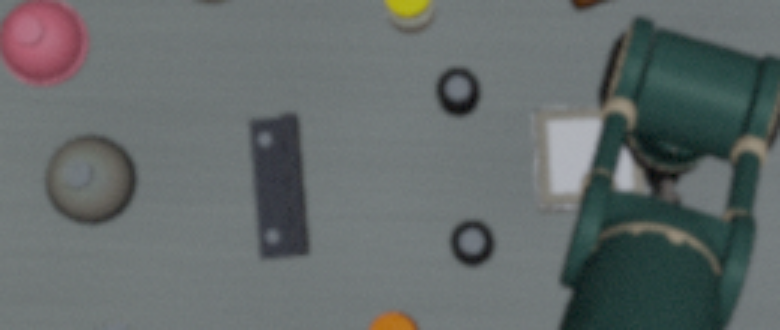

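The picture shows the tub's front part at (540–640,107–212), about centred between the posts at (458,90) and (472,242). I'll finish the turn and measure again.

Request:
jog_arm:
  increments:
    - [[0.18,0,0.02,0,0,-0.08,0],[0.16,0,0,0,0,-0.08,0],[0.18,0,0.02,0,0,-0.08,0],[0.18,0.02,0,0,0,-0.08,0],[0.16,0,0,0,0,-0.08,0]]

```text
time: 6.92
tool_pos: [0.5627, -0.1012, 0.0836]
tcp_rot: [-2.085, -2.35, 0.0]
wrist_force: [1.0, -3.6, 1.8]
width: 0.499
grip_force: 1.6
```

```bash
cat > edges.py <<'E'
# tub's front edge and side edges from the top depth, in bay coordinates
from h import *
import sys
p,d=viewer.read_camera("top");np.savez(f"pics/{sys.argv[1]}.npz",p=p,d=d)
vv,uu=np.mgrid[190:275,215:385]
P=depthpts("top",np.c_[uu.ravel(),vv.ravel()],d[190:275,215:385].ravel());z=P[:,2]
b=np.radians(96.85);B=np.array([[np.cos(b),np.sin(b)],[-np.sin(b),np.cos(b)]])
q=(P[:,:2]-[.546,.04665])@B.T*1000;light=p[190:275,215:385].reshape(-1,3).min(1)>float(sys.argv[2])
# light rim/lid pixels only, or lid height
k=(z>.034)&(z<.055)&light&(abs(q[:,1])<70);q=q[k]
m=np.zeros((180,420),np.uint8);i=(q+[260,90]).round().astype(int);i=i[(i[:,0]>=0)&(i[:,0]<420)];m[i[:,1],i[:,0]]=255
m=cv2.morphologyEx(m,cv2.MORPH_CLOSE,np.ones((7,7)));m=cv2.morphologyEx(m,cv2.MORPH_OPEN,np.ones((9,9)))
c=max(cv2.findContours(m,cv2.RETR_EXTERNAL,cv2.CHAIN_APPROX_NONE)[0],key=cv2.contourArea)[:,0]-[260,90]
print("bbox",c.min(0),c.max(0))
fx=c[:,0].max()
def fit(s,ax):
    o=s[:,1-ax].astype(float);f=np.polyfit(o,s[:,ax],1);f=np.polyfit(o[abs(np.polyval(f,o)-s[:,ax])<2.5],s[:,ax][abs(np.polyval(f,o)-s[:,ax])<2.5],1);return f
ymid=(c[:,1].max()+c[:,1].min())/2
f=c[(c[:,0]>fx-9)&(abs(c[:,1]-ymid)<35)];F=fit(f,0);print("front x at mid",np.polyval(F,ymid).round(1),"yaw err deg",np.degrees(-F[0]).round(2))
for nm,sg in(("+y",1),("-y",-1)):
    s=c[(sg*(c[:,1]-ymid)>30)&(c[:,0]<fx-10)&(c[:,0]>fx-float(sys.argv[3]))];G=fit(s,1);print(nm,"at front-30",np.polyval(G,fx-30).round(1),"yaw",np.degrees(G[0]).round(2),len(s))
E
python3 edges.py t3 0 60; python3 plan.py 0.56 -0.07 0.083 96.85 5 0 0.02
```

```text
bbox [-93 -43] [-40  48]
front x at mid -40.6 yaw err deg 0.46
+y at front-30 41.5 yaw 28.08 33
-y at front-30 -41.0 yaw -7.62 58
now [ 0.5624 -0.1004  0.0834] yaw 96.86 z [-0.001  0.001 -1.   ] t 6.9667 F [ 0.3 -1.4  1.1] w 0.5 q [-0.22  0.3   2.01  0.    0.83 -0.34]
[[0.2, 0, 0, 0, 0, 0, 0], [0.2, 0.02, 0, 0, 0, 0, 0], [0.2, 0, 0, 0, 0, 0, 0], [0.22, 0.02, 0.02, 0, 0, 0, 0], [0.2, 0, 0, 0, 0, 0, 0]]
end [ 0.5599 -0.0699  0.0829] maxshift 0.22
```

```bash
cat > prof.py <<'E'
from h import *
import sys
D=np.load(f"pics/{sys.argv[1]}.npz");p,d=D["p"],D["d"]
vv,uu=np.mgrid[190:275,200:395]
P=depthpts("top",np.c_[uu.ravel(),vv.ravel()],d[190:275,200:395].ravel());z=P[:,2]
b=np.radians(96.85);B=np.array([[np.cos(b),np.sin(b)],[-np.sin(b),np.cos(b)]])
q=(P[:,:2]-[.546,.04665])@B.T*1000;col=p[190:275,200:395].reshape(-1,3).min(1)
x0,x1=float(sys.argv[2]),float(sys.argv[3])
for x in np.arange(x0,x1,6):
    s=(q[:,0]>x)&(q[:,0]<x+6)&(abs(q[:,1])<66)
    a=q[s&(z>.03)&(z<.056),1];w=q[s&(col>140),1]
    f=lambda v:(v.min().round(1),v.max().round(1),((v.min()+v.max())/2).round(1)) if len(v)>3 else None
    print(x,"lid",f(a),"white",f(w))
E
python3 prof.py t3 -90 -34
python3 - <<'E'
import cv2,numpy as np
p=np.load("pics/t3.npz")["p"];cv2.imwrite("pics/t3.png",cv2.resize(p[185:285,210:400],None,fx=4,fy=4,interpolation=cv2.INTER_CUBIC))
E
```

```text
-90.0 lid (np.float64(-42.8), np.float64(1.4), np.float64(-20.7)) white (np.float64(-31.1), np.float64(1.4), np.float64(-14.8))
-84.0 lid (np.float64(-40.1), np.float64(17.1), np.float64(-11.5)) white (np.float64(-29.0), np.float64(19.8), np.float64(-4.6))
-78.0 lid (np.float64(-40.4), np.float64(41.4), np.float64(0.5)) white (np.float64(-29.5), np.float64(37.6), np.float64(4.0))
-72.0 lid (np.float64(-41.5), np.float64(48.6), np.float64(3.5)) white (np.float64(-30.7), np.float64(56.3), np.float64(12.8))
-66.0 lid (np.float64(-42.8), np.float64(48.4), np.float64(2.8)) white (np.float64(-29.9), np.float64(65.7), np.float64(17.9))
-60.0 lid (np.float64(-43.9), np.float64(47.8), np.float64(1.9)) white (np.float64(-32.0), np.float64(37.1), np.float64(2.5))
-54.0 lid (np.float64(-41.6), np.float64(47.4), np.float64(2.9)) white (np.float64(-25.9), np.float64(36.5), np.float64(5.3))
-48.0 lid (np.float64(-40.7), np.float64(49.0), np.float64(4.2)) white None
-42.0 lid (np.float64(-42.7), np.float64(46.3), np.float64(1.8)) white None
-36.0 lid None white None
```

View pics/t3.png

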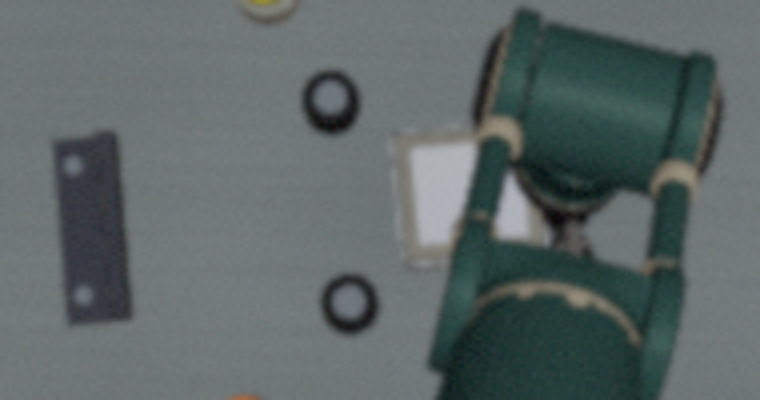

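The tub is square to within 0.5° but sits about 3 mm towards bay +y, with its front at (395–410,135–265). I'll push on with a 3 mm sideways drift.

Request:
jog_arm:
  increments:
    - [[0.12,0.02,0,0,0,0,0],[0.12,0.02,0,0,0,0,0],[0.12,0.02,0,0,0,0,0],[0.12,0.02,0,0,0,0,0],[0.12,0.02,0,0,0,0,0]]

```text
time: 7.38
tool_pos: [0.5633, -0.0832, 0.0834]
tcp_rot: [-2.086, -2.348, 0.001]
wrist_force: [0.1, -2.1, 0.6]
width: 0.502
grip_force: 1.2
```

```bash
python3 edges.py t4 0 60;python3 prof.py t4 -66 -10; python3 plan.py 0.56 -0.07 0.083 96.85 5 0 0.02
```

```text
bbox [-71 -45] [-22  45]
front x at mid -23.1 yaw err deg -1.71
+y at front-30 38.4 yaw 22.95 31
-y at front-30 -42.9 yaw -5.05 54
-66.0 lid (np.float64(-46.2), np.float64(14.0), np.float64(-16.1)) white (np.float64(-33.9), np.float64(29.2), np.float64(-2.3))
-60.0 lid (np.float64(-46.5), np.float64(20.9), np.float64(-12.8)) white (np.float64(-31.1), np.float64(38.8), np.float64(3.8))
-54.0 lid (np.float64(-47.1), np.float64(44.9), np.float64(-1.1)) white (np.float64(-32.3), np.float64(59.4), np.float64(13.5))
-48.0 lid (np.float64(-44.0), np.float64(44.0), np.float64(0.0)) white (np.float64(-32.4), np.float64(65.7), np.float64(16.7))
-42.0 lid (np.float64(-44.8), np.float64(45.4), np.float64(0.3)) white (np.float64(-33.6), np.float64(33.7), np.float64(0.0))
-36.0 lid (np.float64(-45.6), np.float64(45.6), np.float64(-0.0)) white (np.float64(-30.1), np.float64(33.7), np.float64(1.8))
-30.0 lid (np.float64(-45.9), np.float64(45.3), np.float64(-0.3)) white None
-24.0 lid (np.float64(-65.6), np.float64(64.3), np.float64(-0.7)) white None
-18.0 lid (np.float64(-65.3), np.float64(65.7), np.float64(0.2)) white None
-12.0 lid (np.float64(-65.6), np.float64(65.4), np.float64(-0.1)) white None
now [ 0.5633 -0.0826  0.0834] yaw 96.78 z [-0.001  0.001 -1.   ] t 7.4333 F [-0.2 -0.9 -0.4] w 0.5 q [-0.19  0.3   2.01  0.    0.83 -0.31]
[[0.08, -0.02, 0, 0, 0, 0, 0], [0.1, 0, 0, 0, 0, 0, 0], [0.08, -0.02, 0, 0, 0, 0, 0], [0.08, 0, 0.02, 0, 0, 0, 0], [0.08, -0.02, 0, 0, 0, -0.02, 0]]
end [ 0.5601 -0.0703  0.0828] maxshift 0.1
```

Centred now. I'll push straight through the gap.

Request:
jog_arm:
  increments:
    - [[0.16,0,0,0,0,0,0],[0.16,0,0,0,0,0,0],[0.16,0,0,0,0,0,0],[0.16,0,0,0,0,0,0],[0.16,0,0,0,0,0,0]]

```text
time: 7.85
tool_pos: [0.5605, -0.0591, 0.0834]
tcp_rot: [-2.086, -2.349, 0.0]
wrist_force: [-0.2, -2.0, -0.9]
width: 0.5
grip_force: 0.8
```

Request:
jog_arm:
  increments:
    - [[0.16,0,0,0,0,0,0],[0.16,0,0,0,0,0,0],[0.16,0,0,0,0,0,0],[0.16,0,0,0,0,0,0],[0.16,0,0,0,0,0,0]]

```text
time: 8.27
tool_pos: [0.5579, -0.0354, 0.0837]
tcp_rot: [-2.086, -2.349, 0.0]
wrist_force: [-0.5, -2.1, -0.1]
width: 0.499
grip_force: 0.8
```

```bash
python3 edges.py t5 125 60;python3 prof.py t5 -20 34; python3 plan.py 0.5566 -0.04 0.083 96.85 5 0 0.02
```

```text
bbox [-13 -34] [16 34]
front x at mid 14.6 yaw err deg 0.18
+y at front-30 18.0 yaw 49.11 6
-y at front-30 -32.1 yaw -5.19 20
-20.0 lid None white (np.float64(-18.8), np.float64(25.5), np.float64(3.3))
-14.0 lid (np.float64(-65.9), np.float64(-0.1), np.float64(-33.0)) white (np.float64(-32.8), np.float64(-0.1), np.float64(-16.5))
-8.0 lid (np.float64(-65.5), np.float64(24.0), np.float64(-20.8)) white (np.float64(-33.5), np.float64(24.0), np.float64(-4.8))
-2.0 lid (np.float64(-65.8), np.float64(40.7), np.float64(-12.6)) white (np.float64(-34.4), np.float64(32.7), np.float64(-0.8))
4.0 lid (np.float64(-64.1), np.float64(64.5), np.float64(0.2)) white (np.float64(-31.5), np.float64(34.1), np.float64(1.3))
10.0 lid (np.float64(-65.7), np.float64(64.1), np.float64(-0.8)) white (np.float64(-31.5), np.float64(33.8), np.float64(1.1))
16.0 lid (np.float64(-65.4), np.float64(65.7), np.float64(0.2)) white None
22.0 lid (np.float64(-46.1), np.float64(42.9), np.float64(-1.6)) white None
28.0 lid None white None
now [ 0.5577 -0.0347  0.0837] yaw 96.79 z [-0.     0.001 -1.   ] t 8.3167 F [-0.6  0.7 -0.1] w 0.5 q [-0.11  0.28  2.03  0.    0.83 -0.23]
[[-0.04, -0.02, 0, 0, 0, 0, 0], [-0.02, 0, 0, 0, 0, 0, 0], [-0.04, -0.02, 0.02, 0, 0, 0, 0], [-0.04, 0, 0, 0, 0, 0, 0], [-0.04, -0.02, 0, 0, 0, 0, 0]]
end [ 0.5566 -0.0403  0.0831] maxshift 0.04
```

Request:
jog_arm:
  increments:
    - [[0.18,0,0,0,0,0,0],[0.18,0,0,0,0,0,0],[0.18,0,0,0,0,0,0],[0.18,0,0,0,0,0,0],[0.18,0,0,0,0,0,0]]

```text
time: 8.73
tool_pos: [0.5548, -0.0087, 0.0838]
tcp_rot: [2.086, 2.349, 0.0]
wrist_force: [-0.3, -2.6, 0.6]
width: 0.495
grip_force: 1.1
```

Request:
jog_arm:
  increments:
    - [[0.18,0,0,0,0,0,0],[0.18,0,0,0,0,0,0],[0.18,0,0,0,0,0,0],[0.18,0,0,0,0,0,0],[0.18,0,0,0,0,0,0]]

```text
time: 9.15
tool_pos: [0.5516, 0.0182, 0.0838]
tcp_rot: [2.086, 2.349, 0.0]
wrist_force: [-0.2, -2.6, 0.2]
width: 0.502
grip_force: 1.3
```

Request:
jog_arm:
  increments:
    - [[0.18,0,0,0,0,0,0],[0.18,0,0,0,0,0,0],[0.18,0,0,0,0,0,0],[0.18,0,0,0,0,0,0],[0.18,0,0,0,0,0,0]]

```text
time: 9.57
tool_pos: [0.5484, 0.045, 0.0838]
tcp_rot: [2.086, 2.349, 0.0]
wrist_force: [0.9, -2.5, 1.8]
width: 0.496
grip_force: 1.5
```

```bash
python3 edges.py t6 125 60;python3 prof.py t6 50 125; python3 plan.py 0.5413 0.0854 0.083 96.85 15 0 0.02
```

```text
bbox [21 -2] [59 35]
front x at mid 56.5 yaw err deg -8.84
50.0 lid (np.float64(-3.3), np.float64(43.0), np.float64(19.9)) white (np.float64(-3.3), np.float64(32.4), np.float64(14.6))
56.0 lid (np.float64(-0.7), np.float64(45.2), np.float64(22.2)) white (np.float64(15.4), np.float64(31.9), np.float64(23.7))
62.0 lid None white None
68.0 lid None white None
74.0 lid None white None
80.0 lid (np.float64(-44.1), np.float64(21.8), np.float64(-11.2)) white (np.float64(-28.1), np.float64(21.8), np.float64(-3.1))
86.0 lid (np.float64(-46.1), np.float64(37.3), np.float64(-4.4)) white (np.float64(-31.3), np.float64(31.9), np.float64(0.3))
92.0 lid (np.float64(-46.7), np.float64(44.7), np.float64(-1.0)) white (np.float64(-31.7), np.float64(31.3), np.float64(-0.2))
98.0 lid (np.float64(-47.1), np.float64(43.8), np.float64(-1.7)) white None
104.0 lid (np.float64(-43.8), np.float64(43.2), np.float64(-0.3)) white None
110.0 lid None white None
116.0 lid None white None
122.0 lid None white None
now [0.5482 0.0458 0.0837] yaw 96.79 z [-0.     0.001 -1.   ] t 9.6167 F [ 0.2  0.9 -0. ] w 0.5 q [ 0.04
[... 466 characters left out ...]
xshift 0.1Traceback (most recent call last):
  File "edges.py", line 21, in <module>
    s=c[(sg*(c[:,1]-ymid)>30)&(c[:,0]<fx-10)&(c[:,0]>fx-float(sys.argv[3]))];G=fit(s,1);print(nm,"at front-30",np.polyval(G,fx-30).round(1),"yaw",np.degrees(G[0]).round(2),len(s))
                                                                               ~~~^^^^^
  File "edges.py", line 17, in fit
    o=s[:,1-ax].astype(float);f=np.polyfit(o,s[:,ax],1);f=np.polyfit(o[abs(np.polyval(f,o)-s[:,ax])<2.5],s[:,ax][abs(np.polyval(f,o)-s[:,ax])<2.5],1);return f
                                ~~~~~~~~~~^^^^^^^^^^^^^
    raise TypeError("expected non-empty vector for x")
TypeError: expected non-empty vector for x
```

Request:
jog_arm:
  increments:
    - [[0.12,0,0,0,0,0,0],[0.12,0,0,0,0,0,0],[0.12,0,0,0,0,0,0],[0.12,0,0,0,0,0,0],[0.12,0,0,0,0,0,0]]

```text
time: 10.03
tool_pos: [0.5462, 0.0626, 0.0837]
tcp_rot: [2.086, 2.349, -0.0]
wrist_force: [-0.1, -2.2, 0.5]
width: 0.5
grip_force: 1.5
```

Request:
jog_arm:
  increments:
    - [[0.1,0,0,0,0,0,0],[0.1,0,0,0,0,0,0],[0.1,0,0,0,0,0,0],[0.08,0,0,0,0,0,0],[0.06,0,0,0,0,0,0]]

```text
time: 10.45
tool_pos: [0.5446, 0.0758, 0.0837]
tcp_rot: [-2.086, -2.349, 0.0]
wrist_force: [0.2, -2.8, 1.4]
width: 0.502
grip_force: 1.5
```

Request:
jog_arm:
  increments:
    - [[0.04,0,0,0,0,0,0],[0.04,0,0,0,0,0,0],[0.04,0,0,0,0,0,0],[0.04,0,0,0,0,0,0],[0.04,0,0,0,0,0,0]]

```text
time: 10.87
tool_pos: [0.544, 0.0815, 0.0837]
tcp_rot: [-2.086, -2.349, 0.0]
wrist_force: [0.4, -2.5, 1.9]
width: 0.498
grip_force: 1.5
```

```bash
python3 edges.py t7 0 60|head -2;python3 prof.py t7 110 150; python3 plan.py 0.5413 0.0854 0.083 96.85 5 0 0.02
```

```text
bbox [49  0] [101  44]
front x at mid 99.5 yaw err deg -4.0
110.0 lid None white None
116.0 lid None white None
122.0 lid (np.float64(-17.7), np.float64(25.6), np.float64(3.9)) white (np.float64(-17.7), np.float64(15.3), np.float64(-1.2))
128.0 lid (np.float64(-44.6), np.float64(41.3), np.float64(-1.7)) white (np.float64(-26.0), np.float64(31.3), np.float64(2.6))
134.0 lid (np.float64(-44.5), np.float64(43.1), np.float64(-0.7)) white None
140.0 lid (np.float64(-44.7), np.float64(42.9), np.float64(-0.9)) white None
146.0 lid (np.float64(-62.7), np.float64(60.8), np.float64(-1.0)) white None
now [0.544  0.0816 0.0837] yaw 96.78 z [-0.  0. -1.] t 10.9167 F [ 0.4 -1.4  1.6] w 0.5 q [ 0.1   0.27  2.05  0.    0.82 -0.01]
[[0.02, -0.02, 0, 0, 0, 0, 0], [0.04, 0, 0, 0, 0, 0, 0], [0.02, -0.02, 0.02, 0, 0, 0, 0], [0.02, -0.02, 0, 0, 0, 0, 0], [0.04, -0.02, 0, 0, 0, -0.02, 0]]
end [0.5411 0.0855 0.0831] maxshift 0.04Traceback (most recent call last):
  File "edges.py", line 21, in <module>
    s=c[(sg*(c[:,1]-ymid)>30)&(c[:,0]<fx-10)&(c[:,0]>fx-float(sys.argv[3]))];G=fit(s,1);print(nm,"at front-30",np.polyval(G,fx-30).round(1),"yaw",np.degrees(G[0]).round(2),len(s))
                                                                               ~~~^^^^^
  File "edges.py", line 17, in fit
    o=s[:,1-ax].astype(float);f=np.polyfit(o,s[:,ax],1);f=np.polyfit(o[abs(np.polyval(f,o)-s[:,ax])<2.5],s[:,ax][abs(np.polyval(f,o)-s[:,ax])<2.5],1);return f
                                ~~~~~~~~~~^^^^^^^^^^^^^
    raise TypeError("expected non-empty vector for x")
TypeError: expected non-empty vector for x
```

Force still about 2.5 N, so no contact yet. I'll creep until the force rises.

Request:
jog_arm:
  increments:
    - [[0.04,0,0,0,0,0,0],[0.04,0,0,0,0,0,0],[0.04,0,0,0,0,0,0],[0.02,0,0,0,0,0,0],[0.02,0,0,0,0,0,0]]

```text
time: 11.33
tool_pos: [0.5434, 0.086, 0.0837]
tcp_rot: [2.085, 2.349, -0.001]
wrist_force: [0.7, -5.9, 1.6]
width: 0.5
grip_force: 3.1
```

Request:
jog_arm:
  increments:
    - [[0.02,0,0,0,0,0,0],[0.02,0,0,0,0,0,0],[0.01,0,0,0,0,0,0],[0.01,0,0,0,0,0,0],[0,0,0,0,0,0,0]]

```text
time: 11.75
tool_pos: [0.5435, 0.0863, 0.0837]
tcp_rot: [2.083, 2.348, -0.003]
wrist_force: [1.4, -10.6, 2.0]
width: 0.502
grip_force: 5.6
```

The force rose to 10.6 N with no further motion, so the tub is against the bar. I'll back off, go up, and look.

Request:
jog_arm:
  increments:
    - [[-0.06,0,0,0,0,0,0],[-0.2,0,0,0,0,0,0],[-0.3,0,0,0,0,0,0],[0,0,-0.3,0,0,0,0],[0,0,-0.6,0,0,0,0]]

```text
time: 12.17
tool_pos: [0.543, 0.0708, 0.1088]
tcp_rot: [-2.084, -2.345, 0.006]
wrist_force: [0.0, -0.0, -0.3]
width: 0.501
grip_force: 0.0
```

Request:
jog_arm:
  increments:
    - [[0,0,-0.9,0,0,0,-1],[-0.3,0,-0.9,0,0,0,-1],[-0.8,0,-0.6,0,0,0,-1],[-0.9,0,0,0,0,0,-1],[-0.9,0,0,0,0,0,-1]]

```text
time: 12.58
tool_pos: [0.5569, -0.0155, 0.1858]
tcp_rot: [2.082, 2.348, 0.005]
wrist_force: [-0.2, -0.4, -0.6]
width: -0.002
grip_force: 0.0
```

Request:
jog_arm:
  increments:
    - [[-0.9,0,0,0,0,0,-1],[-0.9,0,0,0,0,0,-1],[-0.9,0,0,0,0,0,-1],[-0.3,0,0,0,0,0,-1],[0,0,0,0,0,0,-1]]

```text
time: 13.0
tool_pos: [0.5664, -0.1064, 0.1833]
tcp_rot: [2.089, 2.345, 0.001]
wrist_force: [0.6, 0.2, 0.0]
width: -0.004
grip_force: 0.0
```

```bash
python3 edges.py t8 0 95;python3 prof.py t8 44 158; python3 plan.py 0.5 0.08 0.2 96.85 5 -1 0.02|head -1
python3 - <<'E'
import cv2,numpy as np
p=np.load("pics/t8.npz")["p"];cv2.imwrite("pics/t8.png",cv2.resize(p[185:285,140:330],None,fx=4,fy=4,interpolation=cv2.INTER_CUBIC))
E
```

```text
bbox [ 51 -45] [149  45]
front x at mid 148.1 yaw err deg 0.71
+y at front-30 43.6 yaw 0.04 86
-y at front-30 -43.8 yaw 1.0 84
44.0 lid (np.float64(-28.6), np.float64(31.9), np.float64(1.6)) white None
50.0 lid (np.float64(-45.5), np.float64(43.3), np.float64(-1.1)) white None
56.0 lid (np.float64(-45.4), np.float64(45.1), np.float64(-0.1)) white (np.float64(-21.2), np.float64(20.9), np.float64(-0.1))
62.0 lid (np.float64(-46.8), np.float64(44.4), np.float64(-1.2)) white (np.float64(-31.2), np.float64(34.9), np.float64(1.8))
68.0 lid (np.float64(-46.4), np.float64(44.0), np.float64(-1.2)) white (np.float64(-33.4), np.float64(33.6), np.float64(0.1))
74.0 lid (np.float64(-44.1), np.float64(43.4), np.float64(-0.4)) white (np.float64(-33.3), np.float64(33.6), np.float64(0.1))
80.0 lid (np.float64(-45.0), np.float64(45.4), np.float64(0.2)) white (np.float64(-33.3), np.float64(32.5), np.float64(-0.4))
86.0 lid (np.float64(-45.3), np.float64(45.3), np.float64(0.0)) white (np.float64(-33.8), np.float64(32.7), np.float64(-0.5))
92.0 lid (np.float64(-45.9), np.float64(44.5), np.float64(-0.7)) 
[... 616 characters left out ...]
 np.float64(-1.4)) white (np.float64(-32.0), np.float64(34.2), np.float64(1.1))
128.0 lid (np.float64(-44.1), np.float64(43.5), np.float64(-0.3)) white (np.float64(-33.3), np.float64(34.1), np.float64(0.4))
134.0 lid (np.float64(-44.3), np.float64(43.1), np.float64(-0.6)) white (np.float64(-29.6), np.float64(29.7), np.float64(0.0))
140.0 lid (np.float64(-44.2), np.float64(45.7), np.float64(0.7)) white None
146.0 lid (np.float64(-57.3), np.float64(63.6), np.float64(3.2)) white None
152.0 lid (np.float64(-63.6), np.float64(63.1), np.float64(-0.2)) white None
now [ 0.5661 -0.105   0.183 ] yaw 96.65 z [ 0.     0.001 -1.   ] t 13.05 F [-0.2 -0.1 -0. ] w 0.0 q [-0.23  0.18  1.94  0.    1.02 -0.34]
```

View pics/t8.png

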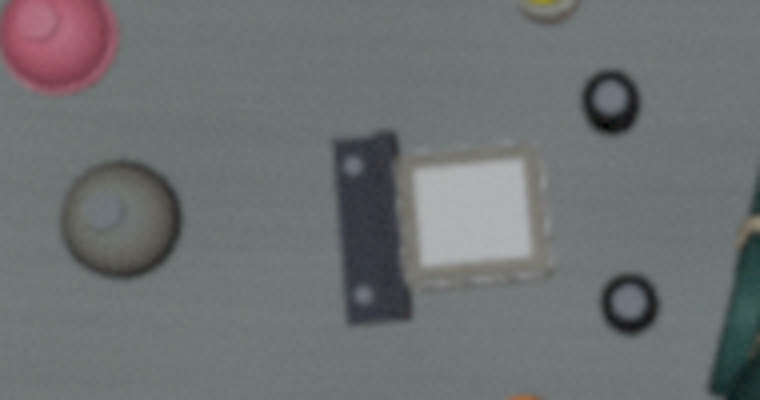

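The tub sits squarely against the bar: bay x 51–149 mm, laterally centred, yaw within 1°. The bell's plunger cap is at crop (103,210).

```bash
python3 - <<'E'
from meas import *
t=np.load("pics/t8.npz");p=t["p"]
a=(140+103/4-.4,185+210/4-.4);b=(200+118/3-.3,160+60/3-.3)
print("ray",plane("top",a,.064),"tri",tri(a,b))
Z=[np.load(f"pics/{n}.npz")["d"] for n in("top0","top1","t2","t3","t4","t8") if __import__("os").path.exists(f"pics/{n}.npz")]
d=np.mean(Z,0);vv,uu=np.mgrid[220:260,150:190]
P=depthpts("top",np.c_[uu.ravel(),vv.ravel()],d[220:260,150:190].ravel());k=(P[:,2]>.058)&(P[:,2]<.075);q=P[k]
print("depth",q.mean(0),np.median(q[:,2]),cv2.minAreaRect((q[:,:2]*1000).astype(np.float32)))
E
python3 plan.py 0.529 0.3905 0.21 96.85 25 -1 0.02
```

```text
ray [[0.52716845 0.38850198 0.064     ]] tri (array([0.52632827, 0.38942165, 0.06266152]), np.float64(0.0023097838494284257))
depth [0.52840969 0.39030448 0.06348159] 0.06367718051549487 ((528.7153930664062, 389.8324279785156), (26.178417205810547, 24.6203670501709), 87.75446319580078)
now [ 0.5661 -0.105   0.183 ] yaw 96.65 z [ 0.     0.001 -1.   ] t 13.05 F [-0.2 -0.1 -0. ] w 0.0 q [-0.23  0.18  1.94  0.    1.02 -0.34]
[[0.66, 0.02, -0.04, 0, 0, 0, -1], [0.66, 0.04, -0.04, 0, 0, 0, -1], [0.66, 0.02, -0.02, 0, 0, 0, -1], [0.66, 0.02, -0.04, 0, 0, 0, -1], [0.66, 0.04, -0.04, 0, 0, 0, -1]]
[[0.68, 0.02, -0.04, 0, 0, 0, -1], [0.66, 0.04, -0.02, 0, 0, 0, -1], [0.66, 0.02, -0.04, 0, 0, -0.02, -1], [0.66, 0.02, -0.04, 0, 0, 0, -1], [0.66, 0.04, -0.04, 0, 0, 0, -1]]
[[0.66, 0.02, -0.04, 0, 0, 0, -1], [0.66, 0.04, -0.02, 0, 0, 0, -1], [0.66, 0.02, -0.04, 0, 0, 0, -1], [0.66, 0.04, -0.04, 0, 0, 0, -1], [0.66, 0.02, -0.04, 0, 0, 0, -1]]
[[0.68, 0.02, -0.02, 0, 0, 0, -1], [0.66, 0.04, -0.04, 0, 0, 0, -1], [0.66, 0.02, -0.04, 0, 0, 0, -1], [0.66, 0.04, -0.04, 0, 0, 0, -1], [0.66, 0.02, -0.04, 0, 0, 0, -1]]
[[0.66, 0.04, -0.02, 0, 0, 0, -1], [0.66, 0.02, -0.04, 0, 0, 0, -1], [0.66, 0.04, -0.04, 0, 0, -0.02, -1], [0.66, 0.02, -0.04, 0, 0, 0, -1], [0.66, 0.04, -0.02, 0, 0, 0, -1]]
end [0.5293 0.3903 0.2098] maxshift 0.68
```

Request:
jog_arm:
  increments:
    - [[0.66,0.02,-0.2,0,0,0,-1],[0.66,0.04,-0.2,0,0,0,-1],[0.66,0.02,-0.2,0,0,0,-1],[0.66,0.02,-0.2,0,0,0,-1],[0.66,0.04,-0.2,0,0,0,-1]]

```text
time: 13.47
tool_pos: [0.5577, -0.0031, 0.2129]
tcp_rot: [-2.084, -2.349, -0.0]
wrist_force: [0.9, 0.2, -0.7]
width: 0.004
grip_force: 0.0
```

Request:
jog_arm:
  increments:
    - [[0.68,0.02,0,0,0,0,-1],[0.66,0.04,0,0,0,0,-1],[0.66,0.02,0,0,0,0,-1],[0.66,0.02,0,0,0,0,-1],[0.66,0.04,0,0,0,0,-1]]

```text
time: 13.88
tool_pos: [0.5497, 0.0964, 0.2127]
tcp_rot: [-2.083, -2.35, -0.0]
wrist_force: [-0.2, 0.1, 0.1]
width: -0.002
grip_force: 0.0
```

Request:
jog_arm:
  increments:
    - [[0.66,0.02,0,0,0,0,-1],[0.66,0.04,0,0,0,0,-1],[0.66,0.02,0,0,0,0,-1],[0.66,0.04,0,0,0,0,-1],[0.66,0.02,0,0,0,0,-1]]

```text
time: 14.3
tool_pos: [0.5421, 0.1951, 0.2127]
tcp_rot: [-2.083, -2.35, 0.0]
wrist_force: [-0.1, -0.3, 0.2]
width: -0.0
grip_force: 0.0
```

Request:
jog_arm:
  increments:
    - [[0.68,0.02,0,0,0,0,-1],[0.66,0.04,0,0,0,0,-1],[0.66,0.02,0,0,0,0,-1],[0.66,0.04,0,0,0,0,-1],[0.66,0.02,0,0,0,0,-1]]

```text
time: 14.72
tool_pos: [0.5342, 0.2944, 0.2127]
tcp_rot: [-2.083, -2.35, 0.001]
wrist_force: [-0.2, 0.4, -0.1]
width: -0.0
grip_force: 0.0
```

Request:
jog_arm:
  increments:
    - [[0.66,0.04,0,0,0,0,-1],[0.66,0.02,0,0,0,0,-1],[0.66,0.04,0,0,0,0,-1],[0.66,0.02,0,0,0,0,-1],[0.66,0.04,0,0,0,0,-1]]

```text
time: 15.13
tool_pos: [0.5268, 0.3931, 0.2126]
tcp_rot: [-2.083, -2.35, 0.001]
wrist_force: [-0.1, 1.1, -0.9]
width: -0.003
grip_force: 0.0
```

```bash
python3 plan.py 0.528 0.39 0.147 96.85 10 -1 0.02
```

```text
now [0.5268 0.3931 0.2126] yaw 96.88 z [-0.001  0.    -1.   ] t 15.1333 F [-0.1  1.1 -0.9] w -0.0 q [0.6  0.3  1.73 0.   1.11 0.48]
[[-0.02, 0, 0.22, 0, 0, 0, -1], [0, 0, 0.22, 0, 0, 0, -1], [-0.02, 0, 0.22, 0, 0, 0, -1], [0, 0.02, 0.22, 0, 0, 0, -1], [-0.02, 0, 0.22, 0, 0, 0, -1]]
[[0, 0, 0.22, 0, 0, 0, -1], [-0.02, 0, 0.22, 0, 0, 0, -1], [0, 0, 0.2, -0.02, 0, 0, -1], [-0.02, 0, 0.22, 0, 0, 0, -1], [0, 0, 0.22, 0, 0, 0, -1]]
end [0.5277 0.3902 0.1472] maxshift 0.22
```

Request:
jog_arm:
  increments:
    - [[-0.04,0.02,0.44,0,0,0,-1],[-0.04,0,0.44,0,0,0,-1],[-0.02,0.02,0.44,0,0,0,-1],[0,0,0.44,0,0,0,-1],[0,0,0.44,0,0,0,-1]]

```text
time: 15.55
tool_pos: [0.5296, 0.3868, 0.1443]
tcp_rot: [-2.086, -2.348, 0.004]
wrist_force: [-0.4, -0.1, 0.3]
width: -0.002
grip_force: 0.0
```

Request:
jog_arm:
  increments:
    - [[0,0,0.06,0,0,0,-1],[0,0,0.06,0,0,0,-1],[0,0,0.06,0,0,0,-1],[0,0,0.06,0,0,0,-1],[0,0,0.06,0,0,0,-1]]

```text
time: 15.97
tool_pos: [0.5311, 0.3882, 0.1385]
tcp_rot: [2.086, 2.348, 0.003]
wrist_force: [0.4, 0.2, 0.3]
width: -0.002
grip_force: 0.0
```

Request:
jog_arm:
  increments:
    - [[0,-0.04,0.06,0,0,0,-1],[0,-0.04,0.06,0,0,0,-1],[0,0,0.06,0,0,0,-1],[0,0,0.05,0,0,0,-1],[0,0,0,0,0,0,-1]]

```text
time: 16.38
tool_pos: [0.5286, 0.388, 0.1314]
tcp_rot: [2.086, 2.349, 0.003]
wrist_force: [1.3, 0.1, 4.8]
width: -0.003
grip_force: 2.1
```

Request:
jog_arm:
  increments:
    - [[0,0,0.03,0,0,0,-1],[0,0,0.02,0,0,0,-1],[0,0,0.01,0,0,0,-1],[0,0,0,0,0,0,-1],[0,0,0,0,0,0,-1]]

```text
time: 16.8
tool_pos: [0.5287, 0.388, 0.1306]
tcp_rot: [2.086, 2.349, 0.002]
wrist_force: [-0.9, -0.9, 9.9]
width: 0.002
grip_force: 4.4
```

Request:
jog_arm:
  increments:
    - [[0,0,-0.1,0,0,0,-1],[0,0,-0.2,0,0,0,-1],[0,0,-0.6,0,0,0,-1],[0,0,-0.9,0,0,0,-1],[0,0,-0.9,0,0,0,-1]]

```text
time: 17.22
tool_pos: [0.5264, 0.3868, 0.2085]
tcp_rot: [-2.085, -2.348, 0.009]
wrist_force: [0.1, 1.1, -0.3]
width: 0.001
grip_force: 0.0
```

Request:
jog_arm:
  increments:
    - [[0,0,-0.6,0,0,0,-1],[0.4,0,0,0,0,0,-1],[0.8,0,0,0,0,0,-1],[0.8,0,0,0,0,0,-1],[0.2,0,0,0,0,0,-1]]

```text
time: 17.63
tool_pos: [0.5187, 0.456, 0.2265]
tcp_rot: [-2.083, -2.349, 0.002]
wrist_force: [-0.6, 0.0, -0.4]
width: -0.003
grip_force: 0.0
```

```bash
python3 edges.py t9 0 95; python3 - <<'E'
from h import *
a=np.load("pics/top0.npz")["p"];b=np.load("pics/t9.npz")["p"]
m=(cv2.absdiff(cv2.GaussianBlur(a,(5,5),0),cv2.GaussianBlur(b,(5,5),0)).max(2)>25).astype(np.uint8)
for s in cv2.connectedComponentsWithStats(m)[2][1:]:
    if s[4]>25:print("changed",s)
s,_=viewer.read_camera("side");cv2.imwrite("pics/s9.png",s)
print(read_state()["time"])
E
```

```text
bbox [ 50 -46] [150  45]
front x at mid 148.2 yaw err deg 1.18
+y at front-30 43.4 yaw -0.92 88
-y at front-30 -44.7 yaw 0.28 89
changed [   41   181   241   299 22508]
changed [351 214  30  27 726]
changed [238 224  36  32 874]
changed [   0  365  155  115 9023]
changed [295 417   9   8  42]
changed [295 419  35  20 280]
changed [288 426  17   9  66]
changed [330 433  21  25 266]
changed [337 457  12  15 105]
changed [169 474  14   6  50]
17.7333
```

View pics/s9.png

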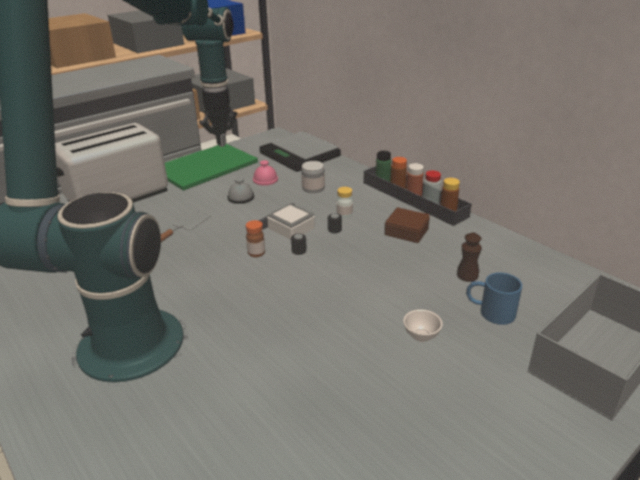

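The tub rests at the bar (290,220), the bell (240,190) is free with the arm clear of it, and every bystander is in place. The plunger bottomed out: the force rose from 4.8 to 9.9 N as it hit its stop. I'm handing the job in.

```bash
python3 -c "
from workcell import bot
print(bot.finish_job())"
```

```text
the job is handed in; nothing more can be done
None
```

I pushed the food box through the gap until it sat square against the stop bar, then pressed the bell's plunger down to its stop and let go; the ring is inferred from the force, and the job was handed in at about 18 s.

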